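# Scan a jar on the detent slide

## Task

Set the squat glass jar upright on the small platform of the scanning slide's carriage and let go of it; then take the carriage's upright handle and slide it along the rail, away from the end where it starts, until you feel its spring ball click into the notch. Finish still holding the handle, with the ball seated in the notch and the jar standing on the platform; do not topple the jar, and leave the other things on the bench where they are.

Things in the scene. Friction and masses are not known exactly. Their poses are not given: they have to be found in the camera images.
- jar_mid (a point): centre (half-way up) of the squat amber glass jar: round, 62 mm tall, 0.12 to 0.21 kg; body 52 mm in diameter and straight up to 32 mm, then narrowing to a dark lid 47 mm in diameter over the top 16 mm. Loose, starting upright on the bench in one of three places that it shares with the dropper bottle and the tin; z axis up. Grip it by the body from above.
- platform (a point): centre of the upper face of the carriage's flat platform (90 x 90 mm aluminium, 45 mm above the bench). Axes: y along the rail, the way the carriage is to be slid; x across the rail, from the handle to the plunger; z up. The slide is fixed; its place and yaw differ from run to run. The jar belongs near the platform's middle.
- handle (a point): grip point on the carriage's upright handle: a fin 18 mm thick along the rail (y) and 24 mm wide across it (x), its top 13 mm above this point, its foot 38 mm below. It stands 75 mm to the -x side of the platform's centre; this point is 83 mm above the bench. Axes as the platform's. Take it from above with the fingers closing along y.
- carriage (a joint): carriage along the rail, m: 0 at the starting end stop, 0.22 at the other; grows towards the platform's +y. Starts at 0 to 0.06; the only notch is somewhere from 0.11 to 0.19, different every run. Off the notch it slides with 1 to 3 N of drag; leaving the notch either way takes 10 to 12 N; over the last 5 mm the ball pulls it in.
- ball (a joint): how far the spring-loaded ball (14 mm, under the steel plunger on the platform's +x side) is pushed up, m: about 0.002 on the flat dark strip along the rail, about -0.001 seated in the notch, an 11 mm wide gap across the strip. A grey scanner head (75 mm long, 57 to 97 mm above the bench, front face 122 mm to +x of the platform's centre line) faces the notch.
- dropper_mid (a point): centre of a slim white plastic bottle with black cap, 32 mm diameter, 75 mm tall, upright on the bench. Bystander.
- tin_mid (a point): centre of a flat round aluminium tin, 68 mm diameter, 34 mm tall, on the bench. Bystander.
- driver_grip (a point): middle of the handle of a screwdriver, 170 mm long, lying on the bench between the robot and the slide. Bystander.
- tape_mid (a point): centre of a grey roll of tape, 90 mm diameter, 19 mm tall, lying flat. Bystander.
- mug_mid (a point): middle of a white mug with a handle, 76 mm diameter, 90 mm tall. Bystander.
- meter_mid (a point): centre of a grey multimeter, 155 x 78 x 34 mm, lying on its back. Bystander.
Not all that is in view belongs to the job. There is more than one size of the part that bears jar_mid; the job needs the smallest.

How it is judged (in metres and radians):
On the way, in this order (a step that is already met when the one before it is completed fails the run):
1. the jar stands upright on the carriage's platform, let go, with the carriage not yet in the notch (contact force between jar and carriage above 0.3 N and angle between jar_mid's own z axis and vertical below 0.1 rad and z of jar_mid in the frame of platform between 0.027 and 0.035 m and horizontal distance between jar_mid and platform below 0.045 m and contact force between jar and the fingers below 0.1 N and value of joint ball above 0.0015 m), for 0.2 s.
2. the ball is seated in the notch with the jar standing on the platform and the fingers on the carriage (contact force between jar and carriage above 0.3 N and angle between jar_mid's own z axis and vertical below 0.1 rad and z of jar_mid in the frame of platform between 0.027 and 0.035 m and horizontal distance between jar_mid and platform below 0.045 m and contact force between jar and the fingers below 0.1 N and value of joint ball below 0.0009 m and contact force between the fingers and carriage above 1 N), for 0.2 s.
At the end, for the whole second after the job is handed in: Fingers press on the carriage with over 1 N, it is still (under 10 mm/s), its ball is seated (under 0.9 mm up: within about 3 mm of the notch's middle); the jar stands on the platform (tilt under 0.1 rad, within 45 mm of its centre), untouched by the fingers (all of step 2 and velocity of joint carriage between -0.01 and 0.01 m/s); the arm keeps its last pose, push and grip.
It fails at once if the jar is toppled (tilted more than 0.6 rad) (angle between jar_mid's own z axis and vertical above 0.6 rad).
It fails at once if a bystander is moved more than 25 mm (distance of any of dropper_mid, tin_mid, driver_grip, tape_mid, mug_mid, meter_mid from where it was at the start of the episode above 0.025 m).
It also fails if it takes over 64 s, if anything falls off the work surface, if the arm or the gripper's body presses on something with over 40 N, if the wrist force passes 120 N, or if a joint passes its speed limit or range.

## Robot

A 7-joint arm with a two-finger parallel gripper is mounted at the origin on the work surface. World frame = base frame: x ahead of the robot, y to its left, z up, the work surface at z = 0. Lengths are in m, angles in degrees, forces in N, time in s.
With the tool pointing down it reaches from about 0.425 to 0.95 m from the base axis. Payload 4.7 kg.
Tool frame: the origin (TCP) lies at the very end of the fingers, on their centre line; the grasp point (between the pads) lies 19 mm behind it; y points along the fingers, x is the direction in which the jaws open and shut, and the axes are right-handed (so a half turn about y gives the same grasp; the last joint's range is limited). The gripper opens to 87 mm and grips with 3 to 60 N. Pads are 19 mm wide; open, the fingers measure 117 mm over their backs; the gripper's body (75 mm by 190 mm) begins 51 mm behind the grasp point.
Start: joints at [75.464, 26.849, -2.785, 87.806, 1.381, 65.374, -4.715], TCP at [0.151, -0.658, 0.223] pointing down, gripper open.
Joint ranges: [-148.3, 148.3], [-19.14, 114.17], [-79.39, 73.82], [5.75, 140.21], [-59.74, 239.74], [12.07, 113.84], [-152.46, 152.46]. Speed limits (degrees/s): [147.25, 147.25, 180, 180, 180, 180, 180].

## Interface

Orientations are given as a 3x3 rotation matrix whose columns are the frame's x, y, z axes.
In Python, from workcell import manip gives the robot as it stands.
- The arm moves only by the tool send_rows, never from a script. Its argument "targets" is a list of rows, each a list of 7 numbers: the turn, a rotation vector about the tool's x, y, z in rad, then the shift along the tool's x, y, z in m, then the opening, from 0 (shut) to 1 (fully open). In form: [[rx, ry, rz, dx, dy, dz, fingers], ...]. A call has 1 to 20 rows; each row shifts and turns the commanded pose from where the row before left it, along the tool's axes as they then stand; what a row does not reach is not made up. A row lasts 1/10 s, in which the tool goes at most 50 mm and 8.59 degrees, less where a joint would pass 70% of its speed; a pose out of reach is approached as far as the arm can. A call with a gripper value outside its range is refused whole. The fingers move at their own pace and stop on an object; "force" is the grip in N (left out, the last holds). Time passes only in rows, so rows that do not move let the fingers close. It gives the time, the measured TCP pose, the force and the opening at its end, in the units of the state.
- manip.read_state(): the state, without advancing time (a new reading comes with each control period).
- manip.get_image(name): name is "scene" or "side" or "wrist"; returns the picture (420x560x3 uint8, red, green, blue); there is no depth.
- manip.calibration(name): a dict with "vfov" (degrees; the focal length in pixels is half the picture's height over the tangent of half this angle, whatever the lens; pixels are square), "cx", "cy" (the principal point, pixels), "dist_coeffs" ([k1, k2, p1, p2, k3] as OpenCV has them; the pictures are not rectified), "view" (4x4, takes a point from world to camera coordinates); the wrist camera has in their place "T_tool_cam" (4x4, takes a point from camera to tool coordinates, whose origin is the TCP and whose axes are the tool frame's). Camera axes: x right, y up, looking along -z (the intrinsics and any distortion apply to the point x, -y, -z); pixel columns grow to the right and rows downward; lengths in m; the calibration is good to about 2 mm. A picture is of the moment at which its call begins: read the wrist's pose just before it. calibration takes no time and is no camera call.
- manip.finish_job(): hands the job in, once; it reports no verdict.
The state is a dict: "clock": time; "joints": joint angles; "qd": joint speeds; "tau": joint torques, N m; "tcp_pos": TCP position; "eef_rot": TCP orientation; "wrist_force": force on the tool from outside, world axes, zero at the start; "wrist_torque": the same for the moment, N m; "finger_gap": finger opening in m.
Only numpy, scipy, OpenCV 4.12 (cv2) and the standard library are available. Lean on these libraries where they do the work, as an engineer would, in place of code of your own. Each camera call takes 0.05 s, during which the arm holds its last target. There are 200 camera calls.

## Working session

There is one attempt and no reset: what is moved stays moved. The work goes in short steps, Python scripts to look and compute and a tool call to move; the robot and the scene stay as the last step left them, time stands still between calls to the robot, and variables do not carry over. Pictures are saved under pics/ and viewed, about 8 in all and at most 12, crops included, and the job is handed in when it is done.

Besides the shell and the picture viewer there is one more tool, called after "Request:" as name(argument=value, ...), one argument or row to a line, values as JSON. send_rows: Moves the arm, as the interface text tells. Its arguments: {"type":"object","properties":{"targets":{"type":"array","items":{"type":"array","items":{"type":"number"}}},"force":{"type":"number"}},"required":["targets"]}

```bash
mkdir -p pics; cat > h.py <<'E'
from workcell import manip
import numpy as np, cv2
def save(n,f):
    im=manip.get_image(n); cv2.imwrite('pics/'+f,im[:,:,::-1]); return im
def K(c):
    f=210/np.tan(np.radians(c['vfov'])/2); return np.array([[f,0,c['cx']],[0,f,c['cy']],[0,0,1]])
def pose(n,st=None):
    c=manip.calibration(n)
    if 'view' in c: T=np.linalg.inv(np.array(c['view']))
    else:
        st=st or manip.read_state(); E=np.eye(4); E[:3,:3]=st['eef_rot']; E[:3,3]=st['tcp_pos']; T=E@np.array(c['T_tool_cam'])
    return c,T
def px2w(n,uv,z,st=None):
    c,T=pose(n,st)
    p=cv2.undistortPoints(np.array(uv,float).reshape(-1,1,2),K(c),np.array(c['dist_coeffs'],float)).reshape(-1,2)
    d=np.c_[p[:,0],-p[:,1],-np.ones(len(p))]@T[:3,:3].T
    o=T[:3,3]; return o+d*((np.broadcast_to(z,len(p))-o[2])/d[:,2])[:,None]
def w2px(n,P,st=None):
    c,T=pose(n,st); P=np.atleast_2d(P); q=(P-T[:3,3])@T[:3,:3]
    q=q*[1,-1,-1]
    return cv2.projectPoints(q,np.zeros(3),np.zeros(3),K(c),np.array(c['dist_coeffs'],float))[0].reshape(-1,2)
E
python3 - <<'E'
from h import *
s=manip.read_state(); print(s)
for n in('scene','side','wrist'):
    save(n,n+'0.png'); c,T=pose(n); print(n,T.round(3).tolist(),c['vfov'])
E
```

```text
{'clock': 0.0, 'joints': array([75.46352108, 26.89677385, -2.78448865, 87.87466138,  1.38046239,
       65.37414063, -4.71639247]), 'qd': array([ 0.04336226, -0.08670338, -0.05882749,  0.01023425,  0.06557597,
        0.09784138, -0.00781505]), 'tau': array([-7.64094580e-05, -5.07975018e+01, -8.04867502e-02, -2.36157882e+01,
       -6.12293417e-02,  3.79233412e-02,  1.71195284e-04]), 'tcp_pos': array([ 0.15034997, -0.65742164,  0.22149877]), 'eef_rot': array([[ 2.22935433e-01, -4.98871321e-04,  9.74833085e-01],
       [-9.74831254e-01,  1.89067174e-03,  2.22935982e-01],
       [-1.95430573e-03, -9.99998088e-01, -6.48176333e-05]]), 'wrist_force': array([-0.53806534,  0.46710034,  0.04219477]), 'wrist_torque': array([ 0.01961125,  0.03474513, -0.0192706 ]), 'finger_gap': 0.086939856514147}
scene [[-0.299, -0.662, 0.687, 1.511], [0.954, -0.206, 0.216, 0.363], [-0.002, 0.72, 0.694, 1.054], [0.0, 0.0, 0.0, 1.0]] 46.262737122101306
side [[0.942, 0.25, -0.226, 0.306], [-0.337, 0.691, -0.64, -0.605], [-0.005, 0.679, 0.734, 0.829], [0.0, 0.0, 0.0, 1.0]] 50.41760560969098
wrist [[0.223, 0.939, 0.261, 0.221], [-0.975, 0.215, 0.059, -0.641], [-0.001, -0.268, 0.963, 0.383], [0.0, 0.0, 0.0, 1.0]] 69.74342431539155
```

View pics/scene0.png

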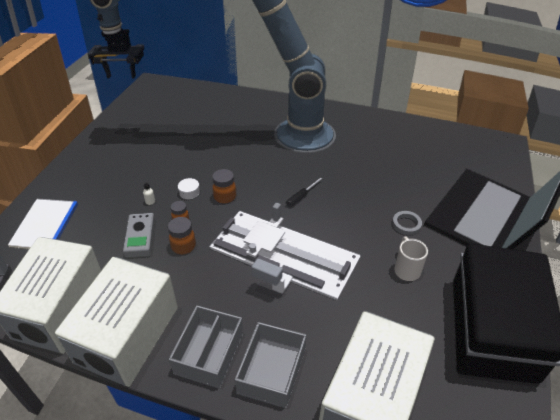

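View pics/side0.png

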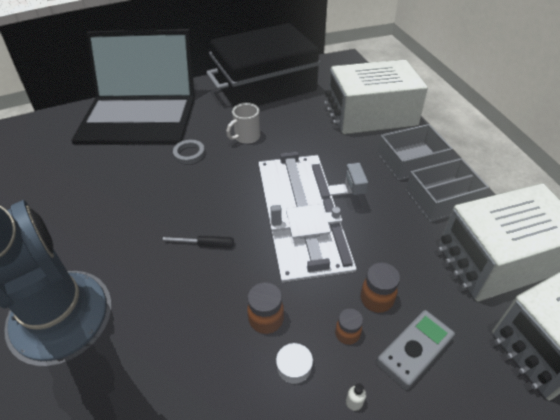

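The scene view shows the small jar at about (179,212), between two larger ones, and the slide at about (285,250). In the side view the small jar is at (349,325), the platform at (308,221) and the handle at (277,214). I'll enlarge both views.

```bash
python3 - <<'E'
import cv2,numpy as np
a=cv2.imread('pics/side0.png')[140:350,230:400]; a=cv2.resize(a,None,fx=2.8,fy=2.8,interpolation=cv2.INTER_CUBIC)
b=cv2.imread('pics/scene0.png')[170:300,140:300]; b=cv2.resize(b,(0,0),fx=2,fy=2,interpolation=cv2.INTER_CUBIC)
o=np.zeros((600,800,3),np.uint8); o[:588,:476]=a; o[:260,480:800]=b; cv2.imwrite('pics/crop0.png',o)
from h import *
print('jar lid top side',px2w('side',[(350,317)],.062),'base-ish scene lid',px2w('scene',[(178.5,207)],.062))
E
```

```text
jar lid top side [[ 0.56862116 -0.24205162  0.062     ]] base-ish scene lid [[ 0.57278613 -0.23900788  0.062     ]]
```

View pics/crop0.png

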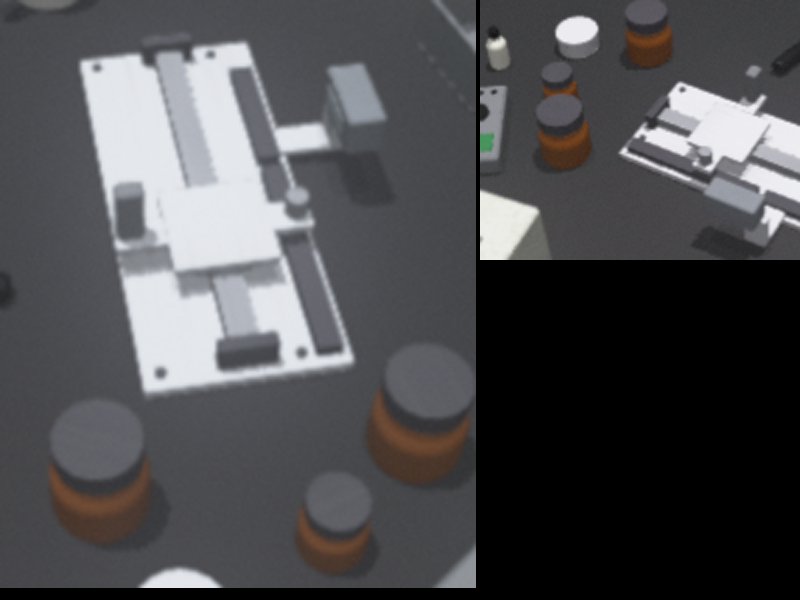

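```bash
python3 - <<'E'
from h import *
f=lambda L:[(230+(u-.9)/2.8,140+(v-.9)/2.8) for u,v in L]
def sh(n,z,L): print(n,px2w('side',f(L),z)[:,:2].round(4).tolist())
sh('small',.062,[(338,502)])
sh('bigs',.085,[(98,440),(428,382)])
sh('plat',.045,[(160,194),(264,182),(281,262),(173,271)])
sh('base',.008,[(82,62),(248,43),(352,360),(147,394)])
sh('rail',.02,[(160,55),(190,52),(260,335),(222,338)])
sh('handletop',.096,[(127,187)])
sh('strip',.02,[(232,70),(250,67),(340,347),(318,352),(265,163)])
sh('scanner top',.097,[(329,67),(374,68),(384,116),(340,120)])
g=lambda L:[(140+(u-480)/2,170+v/2) for u,v in L]
print('scene plat',px2w('scene',g([(691,143),(709,103),(770,118),(748,165)]),.045)[:,:2].round(4).tolist())
print('scene jars',px2w('scene',g([(558,73)]),.062)[:,:2],px2w('scene',g([(560,112),(646,14)]),.085)[:,:2])
E
```

```text
small [[0.5675, -0.2462]]
bigs [[0.4242, -0.1563], [0.662, -0.1916]]
plat [[0.5567, 0.0829], [0.6463, 0.0655], [0.6238, -0.0224], [0.5375, -0.0012]]
base [[0.5569, 0.3114], [0.7241, 0.2819], [0.6513, -0.1086], [0.4857, -0.0829]]
rail [[0.629, 0.2816], [0.6585, 0.2757], [0.5873, -0.0682], [0.5575, -0.0605]]
handletop [[0.5181, 0.0545]]
strip [[0.6875, 0.2366], [0.7058, 0.2347], [0.6427, -0.1011], [0.6241, -0.0995], [0.6674, 0.1085]]
scanner top [[0.7339, 0.1311], [0.7711, 0.1163], [0.7511, 0.0577], [0.7134, 0.066]]
scene plat [[0.6311, -0.0047], [0.5474, -0.0069], [0.5504, 0.0874], [0.6468, 0.0846]]
scene jars [[ 0.57032156 -0.23851971]] [[ 0.66505996 -0.1866232 ]
 [ 0.42742836 -0.15142388]]
```

```bash
python3 - <<'E'
from h import *
print('dropper',px2w('side',[(358,387)],.075)[:,:2],'tin',px2w('side',[(294,358)],.034)[:,:2],'meter',px2w('side',[(417,347)],.034)[:,:2])
E
```

```text
dropper [[ 0.51947268 -0.37675306]] tin [[ 0.44227302 -0.27187692]] meter [[ 0.67169146 -0.33382299]]
```

Request:
send_rows(
  targets=[
    [0,0,0,-0.0196,0,0.0313,1],
    [0,0,0,-0.0196,0,0.0313,1],
    [0,0,0,-0.0196,0,0.0313,1],
    [0,0,0,-0.0196,0,0.0313,1],
    [0,0,0,-0.0196,0,0.0313,1],
    [0,0,0,-0.0196,0,0.0313,1],
    [0,0,0,-0.0196,0,0.0313,1],
    [0,0,0,-0.0196,0,0.0313,1],
    [0,0,0,-0.0196,0,0.0313,1],
    [0,0,0,-0.0196,0,0.0313,1],
    [0,0,0,-0.0196,0,0.0313,1],
    [0,0,0,-0.0196,0,0.0313,1],
    [0,0,0,-0.0196,0,0.0313,1],
    [0,0,0,-0.0196,0,0.0313,1],
    [0,0,0,-0.0196,0,0.0313,1],
    [0,0,0,-0.0196,0,0.0313,1],
    [0,0,0,0,0,0,1],
    [0,0,0,0,0,0,1],
  ],
)

```text
clock: 1.95
tcp_pos: [0.569, -0.2397, 0.2221]
eef_rot: [[0.225, -0.001, 0.974], [-0.974, 0.0, 0.225], [-0.0, -1.0, -0.001]]
wrist_force: [-0.5, -1.0, 0.0]
finger_gap: 0.0871
```

```bash
python3 - <<'E'
from h import *
s=manip.read_state(); save('wrist','w1.png'); print(s['tcp_pos'],s['eef_rot'].round(4).tolist(),s['joints'].round(1))
print(w2px('wrist',[[.57,-.2405,.062],[.57,-.2405,0]],s))
E
```

```text
[ 0.56900151 -0.23972814  0.22207547] [[0.2251, -0.0009, 0.9743], [-0.9743, 0.0002, 0.2251], [-0.0004, -1.0, -0.0008]] [ 30.2  22.4 -15.1  95.5   6.4  63.1 -63.7]
[[283.273651   195.81209058]
 [283.04759619 185.33624501]]
```

View pics/w1.png

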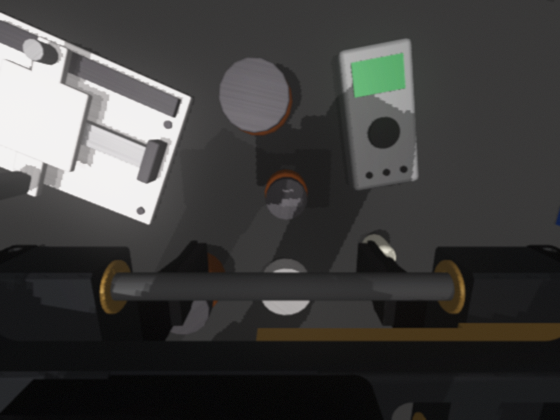

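The wrist view shows the jar's lid centred near (286,198), about 3 px from the prediction, with the multimeter and a large jar clear on either side.

```bash
python3 - <<'E'
from h import *
s=manip.read_state(); p=px2w('wrist',[(286,198)],.062,s)[0]; R=np.array(s['eef_rot'])
t=np.array([p[0],p[1],.007]); print(p,R.T@(t-s['tcp_pos']))
E
```

```text
[ 0.56737567 -0.24558071  0.062     ] [ 0.00402321  0.21509364 -0.00144484]
```

Request:
send_rows(
  targets=[
    [0,0,0,0.002,0.025,0,0.9],
    [0,0,0,0.002,0.03,-0.001,0.9],
    [0,0,0,0,0.03,0,0.9],
    [0,0,0,0,0.03,0,0.9],
    [0,0,0,0,0.03,0,0.9],
    [0,0,0,0,0.03,0,0.9],
    [0,0,0,0,0.02,0,0.9],
    [0,0,0,0,0.014,0,0.9],
    [0,0,0,0,0.005,0,0.9],
    [0,0,0,0,0,0,0.9],
  ],
  force=15,
)

```text
clock: 3.0
tcp_pos: [0.5683, -0.2456, 0.0084]
eef_rot: [[0.222, -0.0, 0.975], [-0.975, -0.0, 0.222], [0.0, -1.0, -0.001]]
wrist_force: [0.3, -0.7, 0.5]
finger_gap: 0.0782
```

Request:
send_rows(
  targets=[
    [0,0,0,0,0,0,0.3],
    [0,0,0,0,0,0,0.3],
    [0,0,0,0,0,0,0.3],
    [0,0,0,0,0,0,0.3],
    [0,0,0,0,0,0,0.3],
    [0,0,0,0,0,0,0.3],
    [0,0,0,0,0,0,0.3],
    [0,0,0,0,0,0,0.3],
  ],
  force=15,
)

```text
clock: 3.8
tcp_pos: [0.569, -0.2448, 0.0091]
eef_rot: [[0.223, 0.001, 0.975], [-0.975, -0.0, 0.223], [0.0, -1.0, 0.0]]
wrist_force: [-0.9, 1.1, 5.6]
finger_gap: 0.0509
```

Request:
send_rows(
  targets=[
    [0,0,0,0,-0.005,0,0.3],
    [0,0,0,0,-0.015,0,0.3],
    [0,0,0,0,-0.02,0,0.3],
    [0,0,0,0,-0.025,0,0.3],
    [0,0,0,0,-0.03,0,0.3],
    [0,0,0,0,-0.025,0,0.3],
    [0,0,0,0,-0.015,0,0.3],
    [0,0,0,0,-0.005,0,0.3],
    [0,0,0,0,0,0,0.3],
    [0,0,0,0,0,0,0.3],
  ],
)

```text
clock: 4.8
tcp_pos: [0.5678, -0.2446, 0.1473]
eef_rot: [[0.223, -0.002, 0.975], [-0.975, 0.001, 0.223], [-0.001, -1.0, -0.002]]
wrist_force: [0.1, 0.2, -1.9]
finger_gap: 0.0513
```

Request:
send_rows(
  targets=[
    [0,0,0,-0.01,0,0.003,0.3],
    [0,0,0,-0.02,0,0.006,0.3],
    [0,0,0,-0.03,0,0.01,0.3],
    [0,0,0,-0.03,0,0.01,0.3],
    [0,0,0,-0.03,0,0.01,0.3],
    [0,0,0,-0.03,0,0.01,0.3],
    [0,0,0,-0.03,0,0.01,0.3],
    [0,0,0,-0.03,0,0.01,0.3],
    [0,0,0,-0.03,0,0.009,0.3],
    [0,0,0,-0.02,0,0.005,0.3],
    [0,0,0,-0.008,0,0.002,0.3],
    [0,0.05,0,0,0,0,0.3],
    [0,0.06,0,0,0,0,0.3],
    [0,0.07,0,0,0,0,0.3],
    [0,0.07,0,0,0,0,0.3],
    [0,0.07,0,0,0,0,0.3],
    [0,0.05,0,0,0,0,0.3],
    [0,0.033,0,0,0,0,0.3],
    [0,0,0,0,0,0,0.3],
    [0,0,0,0,0,0,0.3],
  ],
)

```text
clock: 6.8
tcp_pos: [0.5917, 0.0351, 0.1483]
eef_rot: [[-0.177, -0.0, 0.984], [-0.984, -0.0, -0.177], [0.0, -1.0, -0.0]]
wrist_force: [0.1, -0.5, -0.5]
finger_gap: 0.0512
```

```bash
python3 - <<'E'
from h import *
s=manip.read_state(); a=save('wrist','w2.png'); b=save('side','s2.png')
print(s['tcp_pos'],s['eef_rot'].round(4).tolist(),s['joints'].round(1),s['finger_gap'])
o=np.zeros((420,800,3),np.uint8); o[:,:500]=a[:,30:530,::-1]; o[:,500:]=cv2.resize(b[150:290,230:330,::-1],(300,420)); cv2.imwrite('pics/c2.png',o)
E
```

```text
[0.59166237 0.03511876 0.14828382] [[-0.1769, -0.0005, 0.9842], [-0.9842, -0.0003, -0.1769], [0.0004, -1.0, -0.0004]] [   2.7   24.2  -13.4  103.3    6.8   53.4 -113.8] 0.05119225858501779
```

View pics/c2.png

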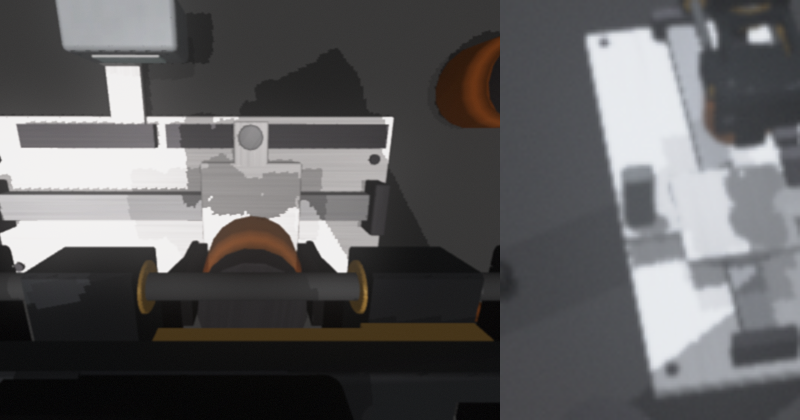

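```bash
python3 - <<'E'
from h import *
s=manip.read_state(); R=np.array(s['eef_rot'])
p=px2w('wrist',[(232,164),(329.5,164)],.045,s); y=np.array([.177,.984,0]);x=np.array([.984,-.177,0])
c=p.mean(0)-.045*x; print(p,c,np.linalg.norm(p[0]-p[1]),R.T@(c-s['tcp_pos']))
g=px2w('wrist',[(191.5,135)],[.02],s)[0]; print('travel',(g-c)@y, 'handle',c-.075*x)
E
```

```text
[[ 0.64072741  0.0709457   0.045     ]
 [ 0.62562945 -0.01300407  0.045     ]] [0.58889843 0.03693582 0.045     ] 0.08529661196167808 [-0.00115111  0.10342891 -0.00309788]
travel 0.08330840651769703 handle [0.51509843 0.05021082 0.045     ]
```

Request:
send_rows(
  targets=[
    [0,0,0,-0.001,0.01,-0.002,0.3],
    [0,0,0,0,0.02,0,0.3],
    [0,0,0,0,0.02,0,0.3],
    [0,0,0,0,0.02,0,0.3],
    [0,0,0,0,0.012,0,0.3],
    [0,0,0,0,0.006,0,0.3],
    [0,0,0,0,0.003,0,0.3],
    [0,0,0,0,0.001,0,0.3],
    [0,0,0,0,0.001,0,0.3],
    [0,0,0,0,0,0,0.3],
    [0,0,0,0,0,0,0.3],
  ],
)

```text
clock: 8.0
tcp_pos: [0.5904, 0.0367, 0.0561]
eef_rot: [[-0.177, 0.001, 0.984], [-0.984, 0.0, -0.177], [-0.0, -1.0, 0.001]]
wrist_force: [-1.2, 0.1, -1.4]
finger_gap: 0.0516
```

Request:
send_rows(
  targets=[
    [0,0,0,0,0.001,0,0.3],
    [0,0,0,0,0.0005,0,0.3],
    [0,0,0,0,0,0,0.3],
    [0,0,0,0,0,0,0.3],
  ],
)

```text
clock: 8.4
tcp_pos: [0.5901, 0.0367, 0.0541]
eef_rot: [[-0.177, 0.0, 0.984], [-0.984, -0.0, -0.177], [0.0, -1.0, 0.0]]
wrist_force: [0.1, 0.4, -0.4]
finger_gap: 0.0513
```

Request:
send_rows(
  targets=[
    [0,0,0,0,0.0007,0,0.3],
    [0,0,0,0,0.0005,0,0.3],
    [0,0,0,0,0,0,0.3],
    [0,0,0,0,0,0,0.3],
  ],
)

```text
clock: 8.8
tcp_pos: [0.5901, 0.0367, 0.0541]
eef_rot: [[-0.177, 0.0, 0.984], [-0.984, -0.0, -0.177], [0.0, -1.0, 0.0]]
wrist_force: [-2.6, -0.2, 7.8]
finger_gap: 0.0512
```

The jar is resting on the platform, so I'll let go and raise the arm.

Request:
send_rows(
  targets=[
    [0,0,0,0,0,0,0.7],
    [0,0,0,0,0,0,0.8],
    [0,0,0,0,0,0,0.9],
    [0,0,0,0,0,0,0.9],
    [0,0,0,0,0,0,0.9],
    [0,0,0,0,0,0,0.9],
    [0,0,0,0,-0.005,0,0.9],
    [0,0,0,0,-0.01,0,0.9],
    [0,0,0,0,-0.02,0,0.9],
    [0,0,0,0,-0.03,0,0.9],
    [0,0,0,0,-0.03,0,0.9],
    [0,0,0,0,-0.02,0,0.9],
    [0,0,0,0,-0.005,0,0.9],
    [0,0,0,0,0,0,0.9],
  ],
)

```text
clock: 10.2
tcp_pos: [0.5905, 0.0368, 0.1739]
eef_rot: [[-0.177, 0.002, 0.984], [-0.984, 0.0, -0.177], [-0.0, -1.0, 0.002]]
wrist_force: [-0.4, 0.5, 0.1]
finger_gap: 0.0783
```

```bash
python3 - <<'E'
from h import *
s=manip.read_state(); a=save('wrist','w3.png'); b=save('side','s3.png')
print(s['tcp_pos'],s['finger_gap'],s['wrist_force'])
o=np.zeros((420,800,3),np.uint8); o[:,:500]=a[:,30:530,::-1]; o[:,500:]=cv2.resize(b[150:290,230:330,::-1],(300,420)); cv2.imwrite('pics/c3.png',o)
E
```

```text
[0.59045119 0.03676301 0.1739488 ] 0.07832802959215962 [-0.37546888  0.46464968  0.1027436 ]
```

View pics/c3.png

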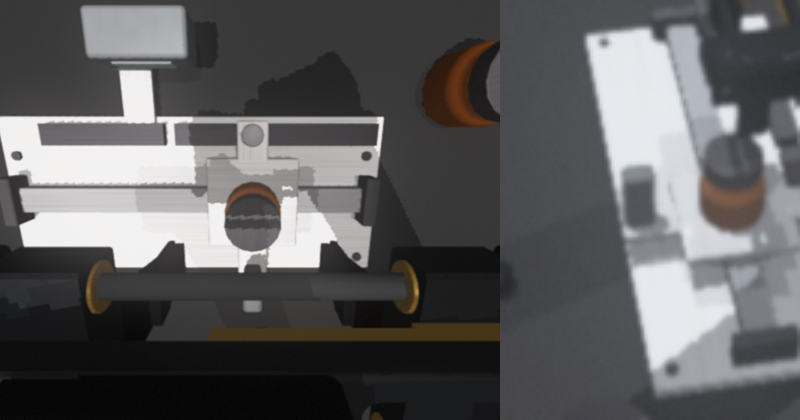

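The jar stands upright at the platform's middle, and the handle lies behind it on the same centre line. Next is the handle.

Request:
send_rows(
  targets=[
    [0,0,0,0,0,-0.01,0.8],
    [0,0,0,0,0,-0.02,0.8],
    [0,0,0,0,0,-0.02,0.8],
    [0,0,0,0,0,-0.017,0.8],
    [0,0,0,0,0,-0.008,0.8],
    [0,0,0,0,0.01,0,0.7],
    [0,0,0,0,0.02,0,0.7],
    [0,0,0,0,0.025,0,0.7],
    [0,0,0,0,0.025,0,0.7],
    [0,0,0,0,0.015,0,0.7],
    [0,0,0,0,0.009,0,0.7],
    [0,0,0,0,0.003,0,0.7],
    [0,0,0,0,0,0,0.7],
    [0,0,0,0,0,0,0.7],
  ],
)

```text
clock: 11.7
tcp_pos: [0.517, 0.0501, 0.0664]
eef_rot: [[-0.177, 0.001, 0.984], [-0.984, 0.0, -0.177], [-0.0, -1.0, 0.001]]
wrist_force: [0.5, -0.9, -0.3]
finger_gap: 0.0608
```

Request:
send_rows(
  targets=[
    [0,0,0,0,0,0,0.5],
    [0,0,0,0,0,0,0.4],
    [0,0,0,0,0,0,0.3],
    [0,0,0,0,0,0,0.2],
    [0,0,0,0,0,0,0.1],
    [0,0,0,0,0,0,0],
    [0,0,0,0,0,0,0],
    [0,0,0,0,0,0,0],
    [0,0,0,0,0,0,0],
    [0,0,0,0,0,0,0],
    [0,0,0,0,0,0,0],
  ],
  force=30,
)

```text
clock: 12.8
tcp_pos: [0.5163, 0.05, 0.0659]
eef_rot: [[-0.177, 0.0, 0.984], [-0.984, -0.0, -0.177], [0.0, -1.0, 0.0]]
wrist_force: [0.2, 0.3, 0.2]
finger_gap: 0.018
```

Gripped at 18 mm, the fin's width. I'll slide about 70 mm, then creep and watch the force.

Request:
send_rows(
  targets=[
    [0,0,0,-0.001,0,0,0],
    [0,0,0,-0.002,0,0,0],
    [0,0,0,-0.003,0,0,0],
    [0,0,0,-0.004,0,0,0],
    [0,0,0,-0.005,0,0,0],
    [0,0,0,-0.005,0,0,0],
    [0,0,0,-0.005,0,0,0],
    [0,0,0,-0.005,0,0,0],
    [0,0,0,-0.005,0,0,0],
    [0,0,0,-0.005,0,0,0],
    [0,0,0,-0.005,0,0,0],
    [0,0,0,-0.005,0,0,0],
    [0,0,0,-0.005,0,0,0],
    [0,0,0,-0.005,0,0,0],
    [0,0,0,-0.004,0,0,0],
    [0,0,0,-0.003,0,0,0],
    [0,0,0,-0.002,0,0,0],
    [0,0,0,-0.001,0,0,0],
    [0,0,0,0,0,0,0],
  ],
)

```text
clock: 14.7
tcp_pos: [0.5288, 0.1197, 0.0659]
eef_rot: [[-0.177, 0.001, 0.984], [-0.984, 0.001, -0.177], [-0.001, -1.0, 0.0]]
wrist_force: [0.3, -0.8, 1.1]
finger_gap: 0.0178
```

```bash
python3 - <<'E'
from h import *
s=manip.read_state(); a=save('wrist','w4.png'); b=save('side','s4.png')
y=np.array([.177,.984,0]);print(s['tcp_pos'],s['tcp_pos']@y,s['finger_gap'],s['wrist_force']@y)
o=np.zeros((420,800,3),np.uint8); o[:,:500]=a[:,30:530,::-1]; o[:,500:]=cv2.resize(b[150:290,230:330,::-1],(300,420)); cv2.imwrite('pics/c4.png',o)
E
```

```text
[0.52882974 0.1196523  0.06586036] 0.2113407279410067 0.017774712465009473 -0.7515384126870186
```

View pics/c4.png

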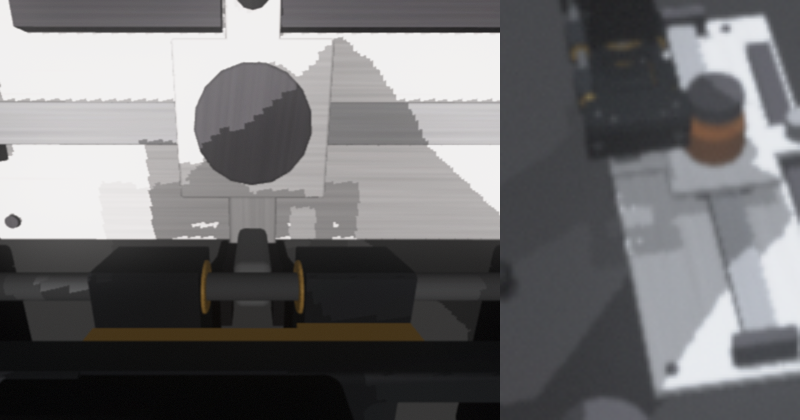

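The jar is still centred and the handle is held. The notch is now hidden beneath the plunger arm, so it is close. Creeping on.

Request:
send_rows(
  targets=[
    [0,0,0,-0.001,0,0,0],
    [0,0,0,-0.001,0,0,0],
    [0,0,0,-0.001,0,0,0],
    [0,0,0,-0.001,0,0,0],
    [0,0,0,-0.001,0,0,0],
    [0,0,0,-0.001,0,0,0],
  ],
)

```text
clock: 15.4
tcp_pos: [0.5298, 0.1248, 0.0658]
eef_rot: [[-0.177, 0.0, 0.984], [-0.984, -0.0, -0.177], [0.0, -1.0, 0.0]]
wrist_force: [0.7, -2.2, 1.9]
finger_gap: 0.0179
```

Request:
send_rows(
  targets=[
    [0,0,0,-0.001,0,0,0],
    [0,0,0,-0.001,0,0,0],
  ],
)

```text
clock: 15.6
tcp_pos: [0.5303, 0.1277, 0.0659]
eef_rot: [[-0.177, 0.001, 0.984], [-0.984, 0.001, -0.177], [-0.001, -1.0, 0.001]]
wrist_force: [0.7, 2.1, -1.1]
finger_gap: 0.0179
```

Request:
send_rows(
  targets=[
    [0,0,0,-0.001,0,0,0],
    [0,0,0,-0.001,0,0,0],
  ],
)

```text
clock: 15.8
tcp_pos: [0.5308, 0.1306, 0.0659]
eef_rot: [[-0.176, 0.001, 0.984], [-0.984, 0.002, -0.176], [-0.003, -1.0, 0.001]]
wrist_force: [1.7, 3.8, -2.6]
finger_gap: 0.0175
```

Request:
send_rows(
  targets=[
    [0,0,0,-0.001,0,0,0],
    [0,0,0,-0.001,0,0,0],
  ],
)

```text
clock: 16.0
tcp_pos: [0.5311, 0.1322, 0.0659]
eef_rot: [[-0.176, 0.001, 0.984], [-0.984, 0.002, -0.176], [-0.002, -1.0, 0.001]]
wrist_force: [1.4, 2.9, -1.5]
finger_gap: 0.0179
```

The force has turned forward: the ball is pulling in. I'll find where it balances.

Request:
send_rows(
  targets=[
    [0,0,0,0,0,0,0],
    [0,0,0,0,0,0,0],
    [0,0,0,0,0,0,0],
  ],
)

```text
clock: 16.3
tcp_pos: [0.5312, 0.1322, 0.0659]
eef_rot: [[-0.176, 0.001, 0.984], [-0.984, 0.002, -0.176], [-0.002, -1.0, 0.001]]
wrist_force: [2.6, 5.3, -3.7]
finger_gap: 0.0176
```

Request:
send_rows(
  targets=[
    [0,0,0,-0.001,0,0,0],
    [0,0,0,0,0,0,0],
    [0,0,0,0,0,0,0],
  ],
)

```text
clock: 16.6
tcp_pos: [0.5311, 0.1323, 0.0659]
eef_rot: [[-0.177, 0.001, 0.984], [-0.984, 0.001, -0.177], [-0.001, -1.0, 0.0]]
wrist_force: [2.1, 4.4, -2.4]
finger_gap: 0.0176
```

Request:
send_rows(
  targets=[
    [0,0,0,-0.001,0,0,0],
    [0,0,0,0,0,0,0],
    [0,0,0,0,0,0,0],
  ],
)

```text
clock: 16.9
tcp_pos: [0.5311, 0.1324, 0.0659]
eef_rot: [[-0.177, 0.0, 0.984], [-0.984, -0.0, -0.177], [0.0, -1.0, 0.0]]
wrist_force: [2.5, 1.6, -0.4]
finger_gap: 0.0178
```

Request:
send_rows(
  targets=[
    [0,0,0,-0.001,0,0,0],
    [0,0,0,0,0,0,0],
    [0,0,0,0,0,0,0],
  ],
)

```text
clock: 17.2
tcp_pos: [0.5312, 0.1328, 0.0658]
eef_rot: [[-0.178, -0.0, 0.984], [-0.984, -0.001, -0.178], [0.001, -1.0, -0.0]]
wrist_force: [1.4, -0.9, 1.2]
finger_gap: 0.0176
```

```bash
python3 - <<'E'
from h import *
a=save('wrist','w5.png'); b=save('scene','sc5.png')
s=manip.read_state();print(s['tcp_pos'],s['finger_gap'],s['wrist_force'],s['clock'])
o=np.zeros((420,800,3),np.uint8); o[:,:400]=a[:,80:480,::-1]; o[:,400:]=cv2.resize(b[180:290,210:315,::-1],(400,420)); cv2.imwrite('pics/c5.png',o)
E
```

```text
[0.5312438  0.13292478 0.06587388] 0.017874212499654544 [ 1.6722037  -1.3108993   1.08999404] 17.3
```

View pics/c5.png

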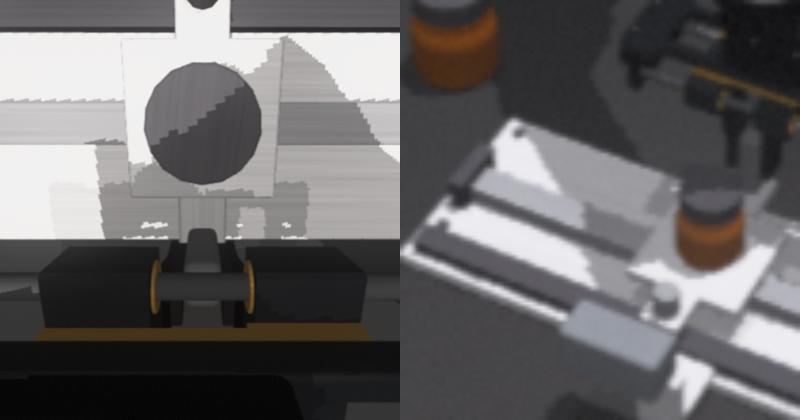

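The force has now reversed across the balance point, while the carriage barely moved. The 84 mm of travel matches the 83 mm measured by camera, and the jar stands centred. Handing in.

```bash
python3 -c "
from h import *
print(manip.finish_job()); s=manip.read_state(); print(s['tcp_pos'],s['finger_gap'],s['wrist_force'],s['clock'])"
```

```text
the job is handed in; nothing more can be done
None
the job is handed in; nothing more can be done
```

I set the smallest jar upright on the middle of the platform and let go of it. Then I took the handle and slid the carriage about 84 mm until the ball clicked into the notch. The job was handed in at about 17.3 s, still holding the handle; no verdict came back.

What the last checks showed:
- **Ball seating:** the force along the rail turned forward as the ball pulled in. It then reversed sign while 3 mm of further commanded travel moved the carriage less than 1 mm. I could not read the ball's position directly. The travel agrees with the 83 mm distance to the notch that I measured by camera.
- **Grip:** the fingers read 17.9 mm on the 18 mm handle at a 30 N setting.
- **Jar:** the final wrist and scene pictures show it upright and near the platform's centre, clear of the fingers.
- **Bystanders:** none of the moves showed any contact with them, but I did not measure their final positions.
- **Disagreement:** the platform edge measured 85 mm in the wrist picture against the stated 90 mm. This did not affect the placing.

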